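# Crack the seal of the dry box and hold its lid ajar

## Task

The dry box must be vented: slide the brass lock carriage with the red grip on the front of the box all the way to its right-hand stop, off the lid's tab. Then pull the lid up by its black grip until the sticky seal lets go, and hold it slightly open, with its front edge about 25 mm above the closed position; never let it fly up beyond twice that. Finish while still holding the lid there with the gripper, and leave the red abrasive stick, the vial and the block of pitch in front of the box alone.

Things in the scene. Friction and masses are not known exactly. Their poses are not given: they have to be found in the camera images.
- dry_box: grey steel box fixed to the worktop, 110 (x) x 130 (y) x 58 mm high, with an aluminium lid (underside 62 mm, top 70 mm above the worktop). Origin: centre of its underside, on the worktop. x axis from the front (rail and lock, robot's side) to the hinge at the far side, y to the left along hinge and rail, z up; turned up to 0.3 rad either way
- lid (a joint): angle of the lid, rad: 0 shut, grows to 1.2 as it opens; front edge 25 mm up is 0.217. A straight-up pull of about 12 to 14 N on the black grip breaks the seal in the first 0.05 rad; then only the lid's weight (about 0.2 to 0.4 kg) is left. Let go, it falls back and rests on the seal at about 0.10 rad. It cannot open while the lock is over its tab
- lid_grip (a point): point to hold on the lid's black upright grip: 24 (x) x 18 (y) x 34 mm high, its foot on the lid's top, its top 36 mm above the lid's top. The point lies on its centre line, 12 mm below its top, 93 mm in front of the hinge (94 mm above the worktop when shut). Moves with the lid; axes as the lid's (those of the box when shut)
- lid_edge (a point): middle of the lid's front lower edge, 116 mm in front of the hinge axis; 62 mm above the worktop when shut. Moves with the lid
- lock (a joint): travel of the brass lock carriage along its rail on the front of the box, m: 0 at the left stop, 0.075 at the right-hand stop, growing to the right (-y of the box). Starts somewhere from 0 to 0.03; its tongue lies over the lid's tab below about 0.055. Friction about 2 N, it stays where it is left
- lock_grip (a point): point to hold on the red upright grip of the lock carriage: 20 (x) x 18 (y) x 32 mm high, its top 106 mm above the worktop. The point lies on its centre line, 12 mm below its top (94 mm above the worktop), 80 mm in front of the box's origin; 30 mm left (+y) of the origin at joint 0. Moves with the carriage; axes as the box's
- red_stone: bystander: red-brown square abrasive stick, 12 x 67 x 12 mm, lying in front of the box; origin at the centre of its underside, long side along its y axis
- vial: bystander: glass vial with a cork, 24 mm across, 54 mm high, standing in front of the box; origin at the centre of its underside
- pitch_block: bystander: black block of pitch, 30 x 48 x 22 mm, lying in front of the box; origin at the centre of its underside
- lid_hinge (a point): middle of the lid's hinge axis, which runs along the box's y axis: 58 mm behind the box's origin (+x of the box), 62 mm above the worktop. Lid: 116 x 132 x 8 mm

How it is judged (in metres and radians):
On the way, in this order (a step that is already met when the one before it is completed fails the run):
1. the lock carriage is at its right-hand stop while the lid is shut (value of joint lock above 0.071 m and value of joint lid below 0.03 rad), for 0.2 s.
2. the lid has come free of the seal, pulled up by the gripper (value of joint lid above 0.11 rad and contact force between the fingers and lid above 0.5 N), for 0.2 s.
At the end, for the whole second after the job is handed in: The gripper's fingers still hold the lid, at rest, with its front edge 15 to 35 mm above the closed position (0.13 to 0.31 rad); the lock carriage is still at its right-hand stop (within 6 mm) (value of joint lid between 0.13 and 0.31 rad and velocity of joint lid between -0.05 and 0.05 rad/s and contact force between the fingers and lid above 0.5 N and value of joint lock above 0.069 m); the arm keeps its last pose, push and grip.
It fails at once if the lid flies up: front edge more than about 55 mm above the closed position (value of joint lid above 0.49 rad).
It fails at once if the red abrasive stick is moved by more than 15 mm (distance of red_stone from where it was at the start of the episode above 0.015 m).
It fails at once if the vial is moved by more than 15 mm or tipped (distance of vial from where it was at the start of the episode above 0.015 m or angle between vial's own z axis and vertical above 0.4 rad).
It fails at once if the block of pitch is moved by more than 15 mm (distance of pitch_block from where it was at the start of the episode above 0.015 m).
It also fails if it takes over 43 s, if anything falls off the work surface, if the arm or the gripper's body presses on something with over 40 N, if the wrist force passes 120 N, or if a joint passes its speed limit or range.

## Robot

A 7-joint arm with a two-finger parallel gripper is mounted at the origin on a cart in front of the work surface, level with it; the furniture and walls round the work are solid. World frame = base frame: x ahead of the robot, y to its left, z up, the work surface at z = 0. Lengths are in m, angles in degrees, forces in N, time in s.
With the tool pointing down it reaches from about 0.425 to 0.875 m from the base axis. Payload 4.7 kg.
Tool frame: the origin (TCP) lies on the centre line of the jaws, within the pads' length; the fingertips stand 8 mm ahead of it and the grasp point (between the pads) lies 11 mm behind it; z points along the fingers, x is the direction in which the jaws open and shut, and the axes are right-handed (so a half turn about z gives the same grasp; the last joint's range is limited). The gripper opens to 87 mm and grips with 3 to 60 N. Pads are 19 mm wide; open, the fingers measure 117 mm over their backs; the gripper's body (75 mm by 190 mm) begins 51 mm behind the grasp point.
Start: joints at [-70.525, 18.392, -4.016, 83.108, 1.295, 78.541, -3.26], TCP at [0.208, 0.616, 0.206] pointing down, gripper open.
Joint ranges: [-163.93, 163.93], [-17.29, 119.83], [-79.2, 71.16], [3.27, 140.29], [-89.18, 269.18], [5.43, 117.66], [-154.24, 154.24]. Speed limits (degrees/s): [147.25, 147.25, 180, 180, 180, 180, 180].

## Interface

Orientations are given as [roll, pitch, yaw] about the fixed x, y, z axes, in that order (R = Rz(yaw) Ry(pitch) Rx(roll)).
In Python, from cell import telemetry, read_camera, get_calibration, sign_off gives the robot as it stands. The module is installed in compiled form; this text tells all that it offers.
- The arm moves only by the tool carry_out, never from a script. Its arguments are lists of equal length, an entry for each row: "translation": the shift along the tool's x, y, z in cm, a list of three; "turn": the turn about the tool's z in rad; "gripper": the opening, from 0 (shut) to 1 (fully open). In form: {"translation": [[dx, dy, dz], ...], "turn": [turn, ...], "gripper": [gripper, ...]}. A call has 1 to 5 rows; each row is the pose to reach, as a shift and turn from the pose commanded when the call began, along the tool's axes at that moment; what a row does not reach only later rows make up. A row lasts 1/8 s, in which the tool goes at most 62.5 mm and 10.7 degrees, less where a joint would pass 70% of its speed; a pose out of reach is approached as far as the arm can. A call with a gripper value outside its range is refused whole. The fingers move at their own pace and stop on an object; "squeeze" is the grip in N (left out, the last holds). Time passes only in rows, so rows that repeat a pose let the fingers close. It gives the time, the measured TCP pose, the force and the opening at its end, in the units of the state.
- telemetry.get_obs(): the state, without advancing time (a new reading comes with each control period).
- read_camera(name): name is "side" or "top"; returns the picture (384x512x3 uint8, red, green, blue); there is no depth.
- get_calibration(name): a dict with "fx", "fy", "cx", "cy" (pixels), "k1" (the pictures are not rectified: a ray, as slopes to the right and down, at radius r is drawn at 1 + k1 r^2 times it, then the intrinsics apply), "R" (3x3) and "t" (3): a world point X has camera coordinates R X + t. Camera axes: x right, y down, z forward; pixel columns grow to the right and rows downward; lengths in m; the calibration is good to about 2 mm. A picture is of the moment at which its call begins. get_calibration takes no time and is no camera call.
- sign_off(): hands the job in, once; it reports no verdict.
The state is a dict: "time_s": time; "qpos": joint angles; "joint_velocities": joint speeds; "effort": joint torques, N m; "tool_pos": TCP position; "tool_rot": TCP orientation; "force": force on the tool from outside, world axes, zero at the start; "wrist_torque": the same for the moment, N m; "grip_width": finger opening in m.
Only numpy, scipy, OpenCV 4.12 (cv2) and the standard library are available. Lean on these libraries where they do the work, as an engineer would, in place of code of your own. Each camera call takes 0.05 s, during which the arm holds its last target.

## Working session

There is one attempt and no reset: what is moved stays moved. The work goes in short steps, Python scripts to look and compute and a tool call to move; the robot and the scene stay as the last step left them, time stands still between calls to the robot, and variables do not carry over. Pictures are saved under pics/ and viewed, and the job is handed in when it is done.

Besides the shell and the picture viewer there is one more tool, called after "Call:" as name(argument=value, ...), one argument or row to a line, values as JSON. carry_out: Moves the arm, as the interface text tells. Its arguments: {"type":"object","properties":{"translation":{"type":"array","items":{"type":"array","items":{"type":"number"}}},"turn":{"type":"array","items":{"type":"number"}},"gripper":{"type":"array","items":{"type":"number"}},"squeeze":{"type":"number"}},"required":["translation","turn","gripper"]}

```bash
mkdir -p pics; python3 - <<'E'
from cell import telemetry, read_camera, get_calibration
import cv2
print(telemetry.get_obs())
for n in ("side","top"):
    c=get_calibration(n); print(n,c)
    im=read_camera(n); cv2.imwrite(f"pics/{n}0.png",cv2.resize(im[:,:,::-1],(768,576),interpolation=cv2.INTER_CUBIC))
    cv2.imwrite(f"pics/{n}0raw.png",im[:,:,::-1])
E
```

```text
{'time_s': 0.0, 'qpos': array([-70.52390417,  18.43972237,  -4.01674976,  83.17587888,
         1.29783562,  78.54144695,  -3.25945617]), 'joint_velocities': array([-0.07674225,  0.04598446,  0.07428563,  0.04486882, -0.02572879,
        0.10582431, -0.04911208]), 'effort': array([-4.64404475e-04, -4.91294575e+01, -4.04298278e-01, -3.12526846e+01,
       -6.38725958e-02,  4.38307668e-02,  1.67934240e-04]), 'tool_pos': array([0.20792098, 0.61521684, 0.20524567]), 'tool_rot': array([1.79991770e+02, 1.11638583e-01, 7.13359334e+01]), 'force': array([-0.2124538 ,  0.00065545,  0.21164764]), 'wrist_torque': array([ 0.01761693, -0.00206745, -0.00043289]), 'grip_width': 0.08716085627159645}
side {'fx': 465.24780716521354, 'fy': 465.24780716521354, 'cx': 251.5946186433237, 'cy': 191.58881668682514, 'k1': -0.12146020550927727, 'R': array([[-0.95094377, -0.30902607, -0.01445143],
       [-0.18928471,  0.61815024, -0.76292961],
       [ 0.24469829, -0.72276772, -0.64632002]]), 't': array([0.45843253, 0.19042923, 0.75716298])}
top {'fx': 348.44137298148837, 'fy': 348.44137298148837, 'cx': 256.44721557241775, 'cy': 198.30799887099934, 'k1': -0.02079801705623329, 'R': array([[ 0.00699511, -0.99968658,  0.02403758],
       [-0.99561281, -0.00920556, -0.09311495],
       [ 0.09330705, -0.02328078, -0.99536516]]), 't': array([-0.05878911,  0.49911548,  0.87335259])}
```

View pics/side0.png

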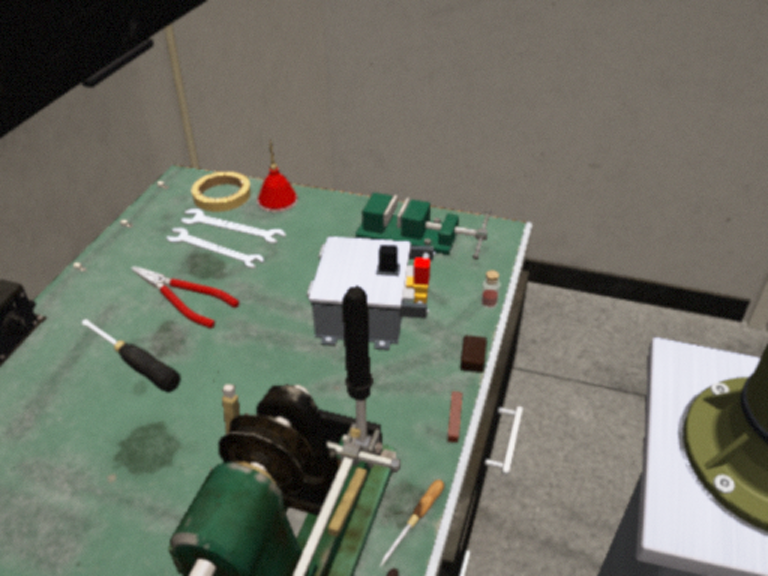

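View pics/top0.png

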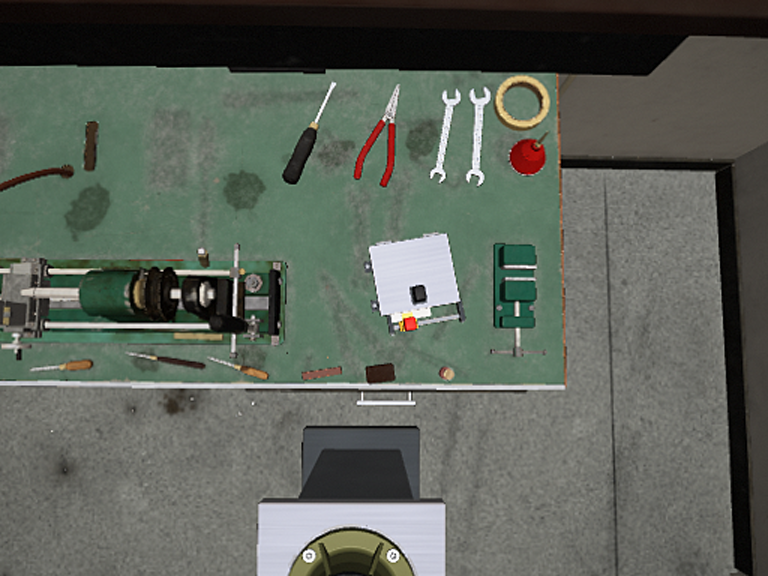

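The side view shows the box around (365,290), with the red grip at (422,270), the black grip at (388,258) and the bystanders along the table edge. In the top view the lid corners are near (369,247), (450,234), (461,303) and (381,318), the black grip is at (419,293) and the red at (409,323). I'll zoom in to measure them.

```bash
python3 - <<'E'
import cv2
im=cv2.imread("pics/top0raw.png")[145:265,190:320]; cv2.imwrite("pics/topz.png",cv2.resize(im,None,fx=5,fy=5,interpolation=cv2.INTER_CUBIC))
im=cv2.imread("pics/side0raw.png")[145:265,195:345]; cv2.imwrite("pics/sidez.png",cv2.resize(im,None,fx=5,fy=5,interpolation=cv2.INTER_CUBIC))
E
```

```text
(no output)
```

View pics/topz.png

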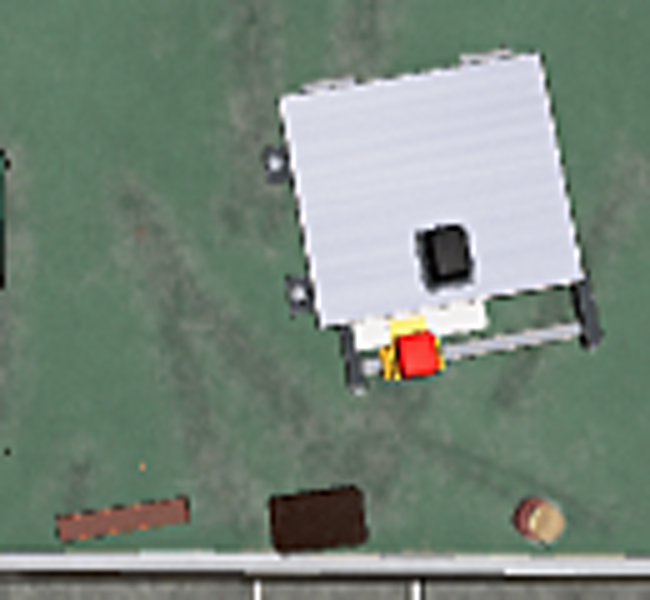

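View pics/sidez.png

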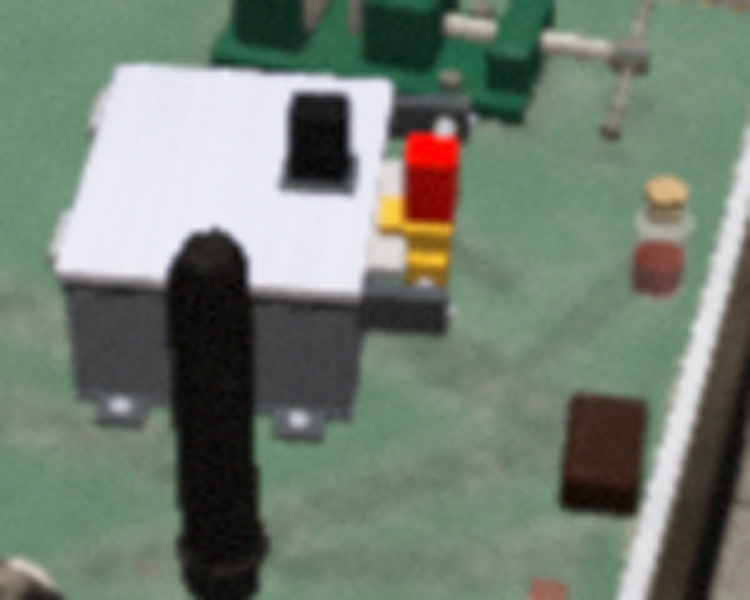

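Top crop: lid corners at (282,98), (540,54), (583,280) and (320,327), red grip top at (417,354). Side crop: lid corners at (120,65), (395,80), (358,297) and (57,275), red grip top near (433,148). Next I'll fit the pose to these.

```bash
cat > h.py <<'E'
import numpy as np
from cell import telemetry, read_camera, get_calibration
from scipy.optimize import least_squares
def proj(c,X):
    X=np.atleast_2d(X)@np.array(c["R"]).T+np.array(c["t"])
    s=X[:,:2]/X[:,2:]; r2=(s**2).sum(1,keepdims=True); s=s*(1+c["k1"]*r2)
    return s*[c["fx"],c["fy"]]+[c["cx"],c["cy"]]
def ray(c,uv,z):
    f=lambda p: proj(c,[p[0],p[1],z])[0]-uv
    return least_squares(f,[.5,0]).x
T=get_calibration("top"); S=get_calibration("side")
def zt(p): return np.array(p)/5-.4+[190,145]
def zs(p): return np.array(p)/5-.4+[195,145]
def box(p,P):
    c,s=np.cos(p[2]),np.sin(p[2]); P=np.atleast_2d(P)
    return np.c_[p[0]+c*P[:,0]-s*P[:,1],p[1]+s*P[:,0]+c*P[:,1],P[:,2]]
E
python3 - <<'E'
from h import *
L=[[.058,.066,.07],[.058,-.066,.07],[-.058,-.066,.07],[-.058,.066,.07]]
t=zt([[282,98],[540,54],[583,280],[320,327]]); s=zs([[57,275],[120,65],[395,80],[358,297]])
tr=zt([417,354]); sr=zs([433,148]); 
def res(p,use=(1,1)):
    r=[]
    B=box(p,L+[[-.08,.03-p[3],.106]])
    if use[0]: r.append(proj(T,B)-np.r_[t,[tr]])
    if use[1]: r.append(proj(S,B)-np.r_[s,[sr]])
    return np.concatenate(r).ravel()
for u in ((1,1),(1,0),(0,1)):
    o=least_squares(res,[.6,-.1,0.1,.01],args=(u,)); print(u,o.x,np.degrees(o.x[2]),np.round(o.fun,1))
    if u==(1,1): p=o.x
print("lock",box(p,[-.08,.03-p[3],.094]),"end",box(p,[-.08,.03-.075,.094]),"lid",box(p,[-.035,0,.094]))
for n,uv,z in (("stoneL",(57,528),.012),("stoneR",(188,510),.012),("pitch",(318,515),.022),("vial",(543,520),.054)): print(n,ray(T,zt(uv),z))
print("topz black grip pred",(proj(T,box(p,[-.035,0,.106]))+.4-[190,145])*5)
o=telemetry.get_obs(); print(o["tool_pos"],o["tool_rot"])
E
```

```text
(1, 1) [ 0.53485729 -0.09960573  0.18249619  0.00699951] 10.456261340981065 [-1.3 -0.2 -0.4 -0.3 -0.2  0.4 -0.7  0.3 -0.1  0.1 -0.6 -1.4 -0.1 -0.7
  0.2 -0.   0.8 -1.1  0.1 -0.1]
(1, 0) [ 0.53505801 -0.10121613  0.18086599  0.00573172] 10.362857955892107 [-0.6 -0.3  0.3 -0.4  0.4  0.4 -0.1  0.2  0.   0.1]
(0, 1) [ 0.5342813  -0.09719274  0.18385541  0.00898527] 10.534139313501335 [-0.7 -0.5 -0.3  0.   0.1  0.7  0.8 -0.2  0.2  0. ]
lock [[ 0.45201155 -0.09150599  0.094     ]] end [[ 0.46435261 -0.15837724  0.094     ]] lid [[ 0.50043851 -0.1059577   0.094     ]]
stoneL [0.36560783 0.08640841]
stoneR [0.3752219  0.01937636]
pitch [ 0.37355229 -0.04738861]
vial [ 0.37323324 -0.15782926]
topz black grip pred [[447.63703331 251.43454227]]
[0.20791548 0.61527917 0.20536836] [1.79995338e+02 9.94379583e-02 7.13340298e+01]
```

The fit is good to about 2 mm. Before planning the path I need the height of the dark upright handle near the lathe.

```bash
python3 - <<'E'
from h import *
s=np.array([356,290])/1.5-.3
for ut in ([212,318],[225,318],[246,325]):
    t=np.array(ut)/1.5-.3
    o=least_squares(lambda X: np.r_[proj(T,X)[0]-t,proj(S,X)[0]-s],[.45,.15,.1]); print(ut,o.x,np.abs(o.fun).max())
import cv2
im=cv2.imread("pics/top0raw.png")[150:270,70:200]; cv2.imwrite("pics/toplz.png",cv2.resize(im,None,fx=5,fy=5,interpolation=cv2.INTER_CUBIC))
E
```

```text
[212, 318] [0.44573056 0.16332414 0.26928439] 2.1558566716665837
[225, 318] [0.44911333 0.15119937 0.2583704 ] 0.6985165117898191
[246, 325] [0.4514029  0.13171017 0.24119616] 4.5935664004016985
```

View pics/toplz.png

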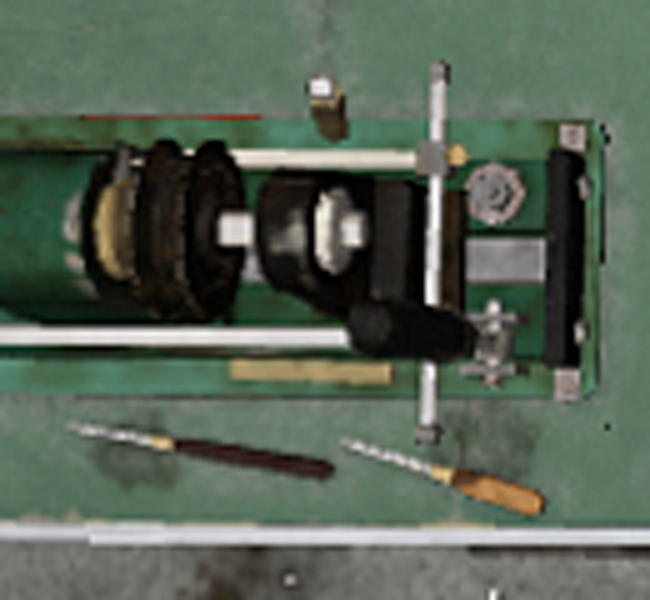

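The handle's top is at about z = 0.27 m, near (0.45, 0.16), so I'll travel above it. First I go up.

Call:
carry_out(
  translation=[
    [0,0,-5],
    [0,0,-10],
    [0,0,-15],
    [0,0,-17.5],
    [0,0,-17.5],
  ],
  turn=[0.1,0.25,0.4,0.5,0.5],
  gripper=[1,0.8,0.6,0.5,0.5],
  squeeze=30,
)

```text
time_s: 0.72
tool_pos: [0.2082, 0.6165, 0.3832]
tool_rot: [-179.9, -0.2, 42.8]
force: [-0.6, -0.1, -1.0]
grip_width: 0.0549
```

```bash
cat >> h.py <<'E'
P=np.array([0.53495,-.1003,.1818,.0065])
def rel(X,yaw,o=None):
    o=o or telemetry.get_obs(); r,p,y=o["tool_rot"]; a=np.radians(y)
    from scipy.spatial.transform import Rotation as Ro
    R=Ro.from_euler("xyz",o["tool_rot"],degrees=True).as_matrix()
    d=R.T@(np.array(X)-o["tool_pos"])*100
    tr=-np.radians((yaw-y+180)%360-180)
    return np.round(d,2),round(tr,3)
def show():
    o=telemetry.get_obs(); print(round(o["time_s"],2),np.round(o["tool_pos"],4),np.round(o["tool_rot"],2),"F",np.round(o["force"],2),"w",round(o["grip_width"],4),"q",np.round(o["qpos"],0))
E
python3 - <<'E'
from h import *
show(); print(rel([.47,.25,.38],0)); print(rel([.46,-.09,.38],-79.58))
E
```

```text
0.72 [0.2082 0.6165 0.3832] [-179.9    -0.19   42.75] F [-0.55 -0.06 -1.01] w 0.0549 q [-74.  18.  -0.  64.   0.  98. -31.]
(array([-5.66, 44.69,  0.22]), np.float64(0.746))
(array([-29.47,  68.97,   0.1 ]), np.float64(2.135))
```

Call:
carry_out(
  translation=[
    [-0.5,4,0],
    [-1,8.5,0],
    [-1.8,14,0],
    [-2.5,19.5,0],
    [-3.2,25,0],
  ],
  turn=[0.16,0.32,0.48,0.64,0.8],
  gripper=[0.5,0.5,0.5,0.5,0.5],
)

```text
time_s: 1.35
tool_pos: [0.3544, 0.4081, 0.3788]
tool_rot: [179.8, 0.1, -3.3]
force: [0.6, 0.5, -0.0]
grip_width: 0.0437
```

```bash
python3 - <<'E'
from h import *
show(); print(rel([.47,.25,.38],0)); print(rel([.46,-.09,.38],-79.58))
E
```

```text
1.35 [0.3544 0.4081 0.3788] [ 1.7983e+02  1.0000e-01 -3.3200e+00] F [ 0.64  0.45 -0.  ] w 0.0437 q [-63.   3.  11.  81.  -1.  95. -55.]
(array([12.45, 15.12, -0.09]), np.float64(-0.058))
(array([13.43, 49.12,  0.  ]), np.float64(1.331))
```

Call:
carry_out(
  translation=[
    [4,4.5,0],
    [8,9,0],
    [11,14,0],
    [12.5,19.5,0],
    [13,25,0],
  ],
  turn=[0.12,0.24,0.36,0.48,0.6],
  gripper=[0.5,0.5,0.5,0.5,0.5],
)

```text
time_s: 1.98
tool_pos: [0.4699, 0.1511, 0.3786]
tool_rot: [179.8, 0.1, -37.7]
force: [0.3, -0.2, 0.3]
grip_width: 0.0435
```

```bash
python3 - <<'E'
from h import *
show(); print(rel([.46,-.09,.38],-79.58)); print(rel([.46,-.09,.2],-79.58))
E
```

```text
1.98 [0.4699 0.1511 0.3786] [ 1.7978e+02  6.0000e-02 -3.7700e+01] F [ 0.27 -0.18  0.26] w 0.0435 q [-48.  -3.  26.  88.   1.  96. -60.]
(array([13.96, 19.68, -0.08]), np.float64(0.731))
(array([13.97, 19.62, 17.92]), np.float64(0.731))
```

Call:
carry_out(
  translation=[
    [3.5,4.9,0],
    [7,9.8,0],
    [10.5,14.7,2],
    [13.9,19.6,6],
    [13.9,19.6,11],
  ],
  turn=[0.15,0.3,0.45,0.6,0.73],
  gripper=[0.5,0.5,0.5,0.5,0.5],
)

```text
time_s: 2.6
tool_pos: [0.4604, -0.091, 0.2698]
tool_rot: [-179.9, -0.0, -79.9]
force: [-0.6, 1.0, -0.4]
grip_width: 0.0435
```

```bash
python3 - <<'E'
from h import *
show()
g=box(P,[-.08,.03-P[3],.085])[0]; yaw=np.degrees(P[2])-90; print(g,yaw)
print(rel(g,yaw)); print(rel(g+[0,0,.05],yaw))
import cv2
for n in("top","side"): cv2.imwrite(f"pics/{n}1.png",cv2.resize(read_camera(n)[140:280,190:350,::-1],None,fx=4,fy=4,interpolation=cv2.INTER_CUBIC))
E
```

```text
2.6 [ 0.4604 -0.091   0.2698] [-1.799e+02 -2.000e-02 -7.988e+01] F [-0.61  1.01 -0.37] w 0.0435 q [-34.  -9.  38. 103.   5.  84. -77.]
[ 0.45201961 -0.0916513   0.085     ] -79.58362728452164
(array([-0.09,  0.87, 18.47]), np.float64(-0.005))
(array([-0.09,  0.86, 13.47]), np.float64(-0.005))
```

View pics/side1.png

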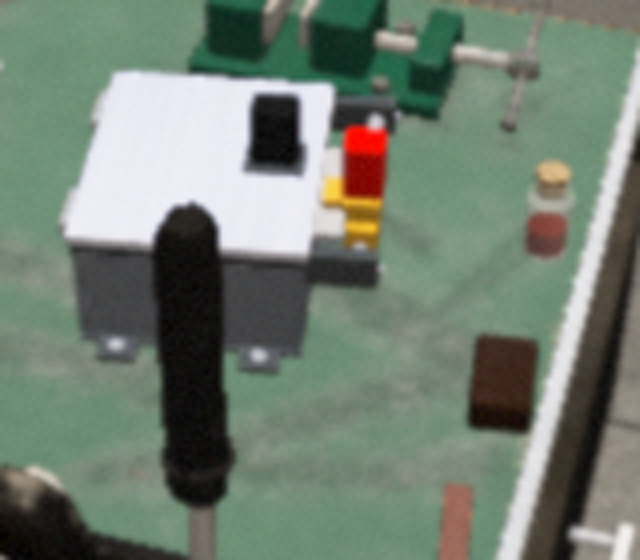

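The side crop shows the red grip at (365,160) undisturbed, with the gripper still above the crop. I'll descend part way and check alignment.

Call:
carry_out(
  translation=[
    [-0.1,0.9,4],
    [-0.1,0.9,8],
    [-0.1,0.9,11.5],
    [-0.1,0.9,13.5],
    [-0.1,0.9,13.5],
  ],
  turn=[0,-0.005,-0.005,-0.005,-0.005],
  gripper=[0.5,0.5,0.5,0.5,0.5],
)

```text
time_s: 3.32
tool_pos: [0.4515, -0.086, 0.136]
tool_rot: [179.9, -0.0, -78.8]
force: [0.1, -0.5, 0.1]
grip_width: 0.0435
```

```bash
python3 - <<'E'
from h import *
show()
g=box(P,[-.08,.03-P[3],.085])[0]; yaw=np.degrees(P[2])-90
print(rel(g,yaw))
import cv2
for n in("top","side"): cv2.imwrite(f"pics/{n}2.png",cv2.resize(read_camera(n)[130:270,190:350,::-1],None,fx=4,fy=4,interpolation=cv2.INTER_CUBIC))
E
```

```text
3.33 [ 0.4515 -0.086   0.136 ] [ 1.7985e+02 -1.0000e-02 -7.8780e+01] F [ 0.13 -0.46  0.11] w 0.0435 q [-34.  -4.  40. 115.   3.  68. -74.]
(array([0.56, 0.05, 5.1 ]), np.float64(0.014))
```

View pics/side2.png

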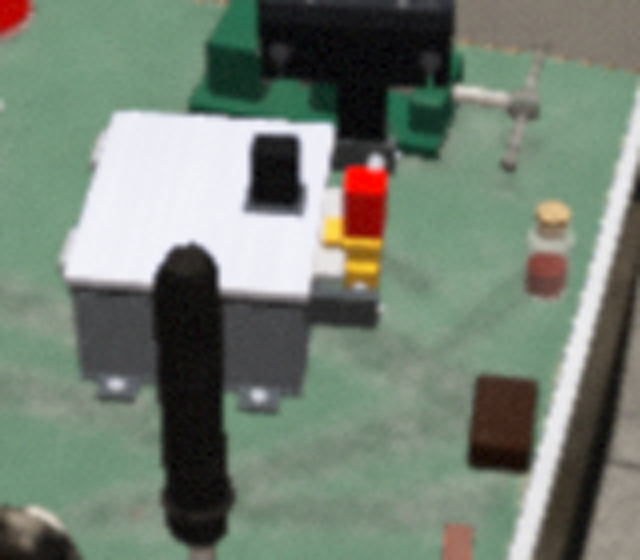

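View pics/top2.png

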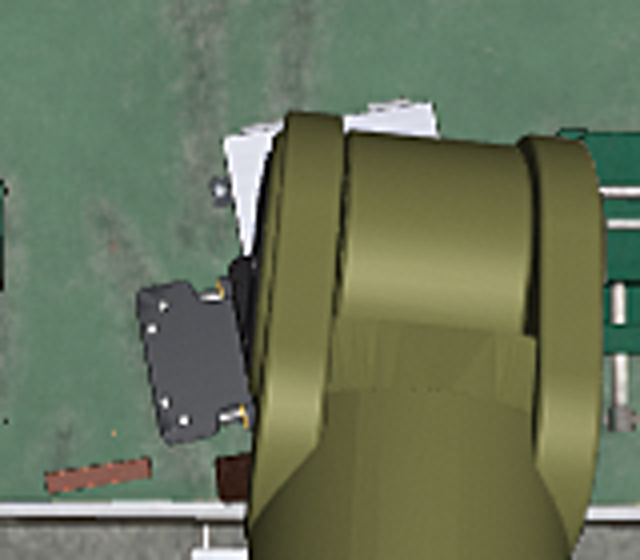

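The side picture shows a finger at about (360,140), just above and behind the red grip at (365,200). I'll check this against where the TCP should project.

```bash
python3 - <<'E'
from h import *
show()
o=telemetry.get_obs(); from scipy.spatial.transform import Rotation as Ro
R=Ro.from_euler("xyz",o["tool_rot"],degrees=True).as_matrix()
for d in ([0,0,.008],[.022,0,.008],[-.022,0,.008],[.037,0,.008],[-.037,0,.008],[.022,0,-.05],[-.022,0,-.05]):
    X=o["tool_pos"]+R@np.array(d); print(d,np.round(X,3),((proj(S,X)+.4-[190,130])*4).round())
print("red top",((proj(S,box(P,[-.08,.03-P[3],.106]))+.4-[190,130])*4).round())
E
```

```text
3.42 [ 0.453  -0.0865  0.1376] [-1.7993e+02 -3.0000e-02 -7.8880e+01] F [-0.29 -0.2   0.76] w 0.0434 q [-34.  -4.  40. 115.   3.  68. -74.]
[0, 0, 0.008] [ 0.453 -0.087  0.13 ] [[363. 143.]]
[0.022, 0, 0.008] [ 0.457 -0.108  0.13 ] [[367. 115.]]
[-0.022, 0, 0.008] [ 0.449 -0.065  0.13 ] [[360. 173.]]
[0.037, 0, 0.008] [ 0.46  -0.123  0.13 ] [[369.  96.]]
[-0.037, 0, 0.008] [ 0.446 -0.05   0.13 ] [[357. 194.]]
[0.022, 0, -0.05] [ 0.457 -0.108  0.188] [[370.  10.]]
[-0.022, 0, -0.05] [ 0.449 -0.065  0.188] [[363.  66.]]
red top [[367. 178.]]
```

```bash
python3 - <<'E'
from h import *
import cv2
show()
im=read_camera("side"); cv2.imwrite("pics/side3.png",cv2.resize(im[90:200,230:350,::-1],None,fx=5,fy=5,interpolation=cv2.INTER_CUBIC))
show()
E
```

```text
3.42 [ 0.453  -0.0865  0.1376] [-1.7993e+02 -3.0000e-02 -7.8880e+01] F [-0.29 -0.2   0.76] w 0.0434 q [-34.  -4.  40. 115.   3.  68. -74.]
3.48 [ 0.4532 -0.0867  0.1379] [-1.7988e+02 -2.0000e-02 -7.8920e+01] F [1.09 0.38 1.54] w 0.0434 q [-34.  -4.  40. 115.   3.  68. -74.]
```

View pics/side3.png

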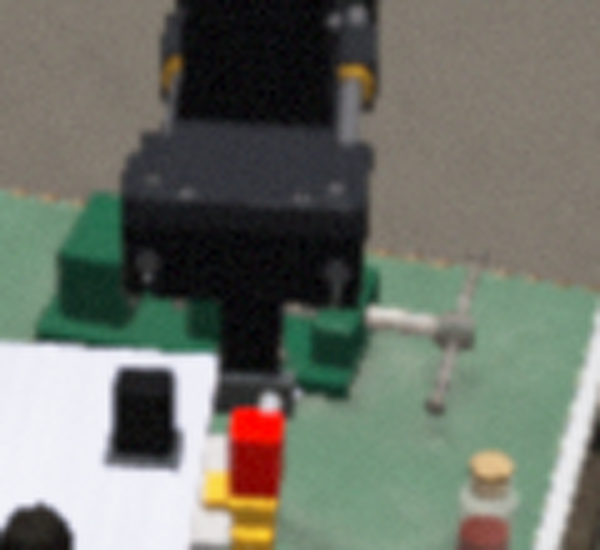

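```bash
python3 - <<'E'
from h import *
o=telemetry.get_obs(); from scipy.spatial.transform import Rotation as Ro
R=Ro.from_euler("xyz",o["tool_rot"],degrees=True).as_matrix()
for d in ([-.095,.0375,-.062],[-.095,-.0375,-.062],[.095,0,-.062],[-.037,.0095,.008],[-.037,-.0095,.008],[-.022,0,.008],[.0,0,.008],[.022,0,.008],[.037,0,.008]):
    X=o["tool_pos"]+R@np.array(d); print(d,np.round(X,3),((proj(S,X)+.4-[230,90])*5).round())
print("red top",((proj(S,box(P,[-.08,.03-P[3],.106]))+.4-[230,90])*5).round())
print("black top",((proj(S,box(P,[-.035,0,.106]))+.4-[230,90])*5).round())
E
```

```text
[-0.095, 0.0375, -0.062] [ 0.398 -0.001  0.2  ] [[357. 389.]]
[-0.095, -0.0375, -0.062] [0.472 0.014 0.2  ] [[119. 374.]]
[0.095, 0, -0.062] [ 0.471 -0.18   0.2  ] [[277.  79.]]
[-0.037, 0.0095, 0.008] [ 0.437 -0.052  0.13 ] [[273. 443.]]
[-0.037, -0.0095, 0.008] [ 0.455 -0.049  0.13 ] [[219. 439.]]
[-0.022, 0, 0.008] [ 0.449 -0.065  0.13 ] [[249. 415.]]
[0.0, 0, 0.008] [ 0.453 -0.087  0.13 ] [[254. 378.]]
[0.022, 0, 0.008] [ 0.457 -0.108  0.13 ] [[258. 343.]]
[0.037, 0, 0.008] [ 0.46  -0.123  0.13 ] [[261. 319.]]
red top [[259. 422.]]
black top [[146. 376.]]
```

```bash
python3 - <<'E'
from h import *
# triangulate plate upper-near corners: side zoom5 (127,195),(368,195) ; top zoom4 corners (137,293),(165,443)
s=np.array([[127,198],[368,198]])/5-.4+[230,90]; t=np.array([[137,293],[165,443]])/4-.4+[190,130]
for a,b in zip(t,s):
    o=least_squares(lambda X: np.r_[proj(T,X)[0]-a,proj(S,X)[0]-b],[.45,0,.2]); print(o.x,np.abs(o.fun).max())
# red/pad: screws
E
```

```text
[0.46841546 0.01209718 0.26499971] 0.2909637785790551
[ 0.39859705 -0.00223433  0.26925694] 0.18919338195311752
```

The body's end triangulates in x and y right where telemetry puts it, but the fingertip looks about 20 mm higher than expected. I'll centre over the grip, lower 2 cm and look again.

Call:
carry_out(
  translation=[
    [0.5,0,0],
    [0.5,0,1],
    [0.5,0,2],
    [0.5,0,2],
  ],
  turn=[0.014,0.014,0.014,0.014],
  gripper=[0.5,0.5,0.5,0.5],
)

```text
time_s: 3.98
tool_pos: [0.4518, -0.092, 0.1152]
tool_rot: [179.9, 0.0, -79.9]
force: [-0.9, -0.2, 0.4]
grip_width: 0.0434
```

```bash
python3 - <<'E'
from h import *
import cv2
show()
g=box(P,[-.08,.03-P[3],.085])[0]; yaw=np.degrees(P[2])-90
print(rel(g,yaw))
im=read_camera("side"); cv2.imwrite("pics/side4.png",cv2.resize(im[120:200,240:320,::-1],None,fx=7,fy=7,interpolation=cv2.INTER_CUBIC))
o=telemetry.get_obs(); from scipy.spatial.transform import Rotation as Ro
R=Ro.from_euler("xyz",o["tool_rot"],degrees=True).as_matrix()
for d in ([-.037,.0095,.008],[-.037,-.0095,.008],[-.022,0,.008],[.022,0,.008]):
    X=o["tool_pos"]+R@np.array(d); print(d,((proj(S,X)+.4-[240,120])*7).round())
show()
E
```

```text
3.98 [ 0.4518 -0.092   0.1152] [ 1.7986e+02  1.0000e-02 -7.9870e+01] F [-0.87 -0.15  0.35] w 0.0434 q [-33.  -2.  41. 117.   2.  65. -73.]
(array([-0.03, -0.03,  3.02]), np.float64(-0.005))
[-0.037, 0.0095, 0.008] [[316. 466.]]
[-0.037, -0.0095, 0.008] [[242. 460.]]
[-0.022, 0, 0.008] [[284. 427.]]
[0.022, 0, 0.008] [[299. 325.]]
4.03 [ 0.4523 -0.0921  0.1157] [179.91   0.   -79.87] F [-0.03  0.2  -0.95] w 0.0437 q [-33.  -2.  41. 117.   2.  65. -73.]
```

View pics/side4.png

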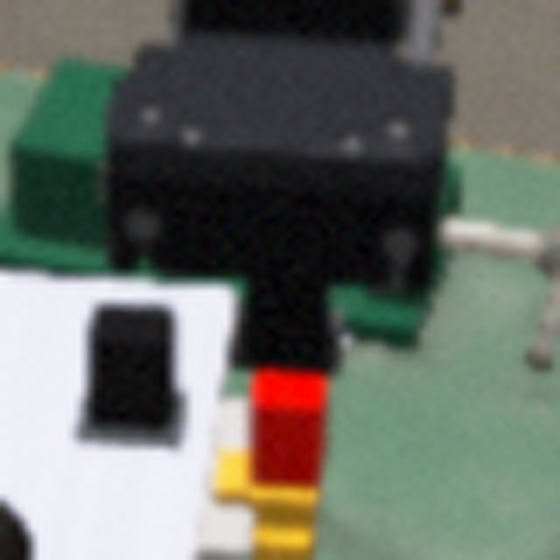

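The finger bottom is at about (290,368), right at the back edge of the red top, and I can't tell whether it's in front of the grip or behind it. Opening the jaws fully at this safe height should settle it.

Call:
carry_out(
  translation=[
    [0,0,0],
    [0,0,0],
    [0,0,0],
  ],
  turn=[0,0,0],
  gripper=[1,1,1],
)

```text
time_s: 4.4
tool_pos: [0.4531, -0.0921, 0.1166]
tool_rot: [-180.0, 0.0, -79.9]
force: [1.0, -0.5, 1.0]
grip_width: 0.0656
```

```bash
python3 - <<'E'
from h import *
import cv2
show()
im=read_camera("side"); cv2.imwrite("pics/side5.png",cv2.resize(im[120:200,240:320,::-1],None,fx=7,fy=7,interpolation=cv2.INTER_CUBIC))
cv2.imwrite("pics/side5b.png",np.clip(cv2.resize(im[110:200,230:330,::-1],None,fx=7,fy=7,interpolation=cv2.INTER_CUBIC).astype(float)*4,0,255))
o=telemetry.get_obs(); from scipy.spatial.transform import Rotation as Ro
R=Ro.from_euler("xyz",o["tool_rot"],degrees=True).as_matrix()
for d in ([-.058,0,.008],[-.043,0,.008],[.043,0,.008]):
    X=o["tool_pos"]+R@np.array(d); print(d,((proj(S,X)+.4-[240,120])*7).round())
E
```

```text
4.4 [ 0.4531 -0.0921  0.1166] [-179.97    0.    -79.87] F [ 1.02 -0.52  0.97] w 0.0656 q [-33.  -2.  41. 117.   2.  65. -73.]
[-0.058, 0, 0.008] [[269. 513.]]
[-0.043, 0, 0.008] [[274. 475.]]
[0.043, 0, 0.008] [[303. 277.]][ WARN:0@1.222] global loadsave.cpp:1063 imwrite_ Unsupported depth image for selected encoder is fallbacked to CV_8U.
```

View pics/side5.png

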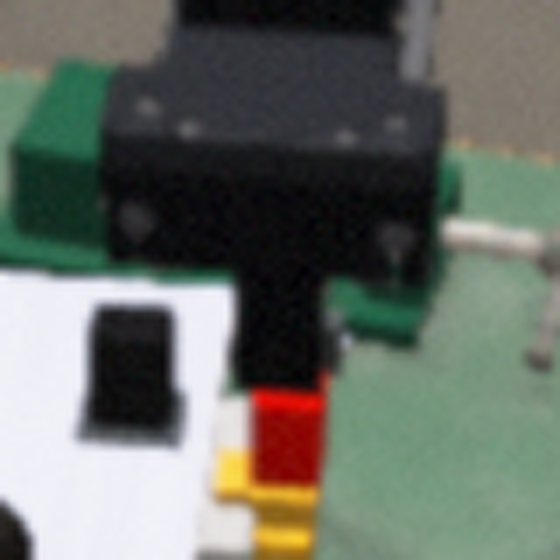

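View pics/side5b.png

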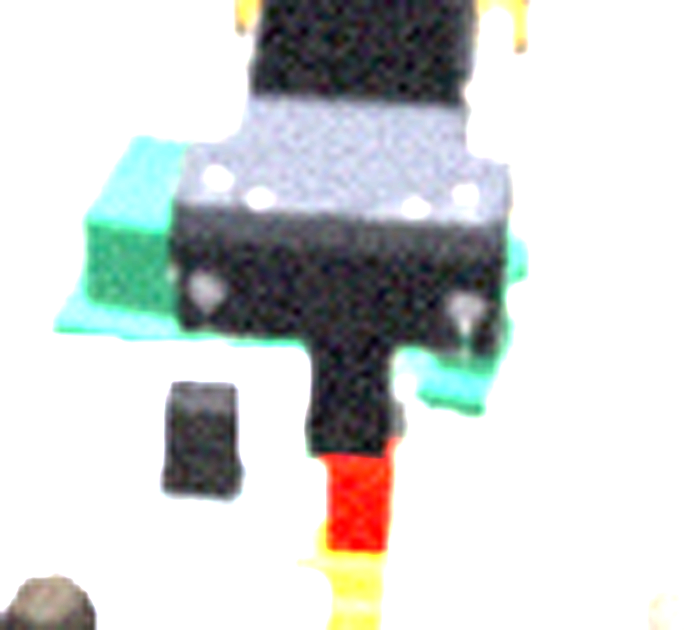

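Opening to 66 mm makes the near finger, bottom at about (285,388), hide the red top. So this is the near finger, and its tip sits roughly 20 mm higher than the tool data suggests. I'll go down to the nominal grasp height with the jaws half open, watching the force, and then judge the overlap by eye.

Call:
carry_out(
  translation=[
    [0,0,0],
    [0,0,0.5],
    [0,0,1.5],
    [0,0,2.5],
    [0,0,3],
  ],
  turn=[0,0,0,0,0],
  gripper=[0.55,0.55,0.55,0.55,0.55],
)

```text
time_s: 5.08
tool_pos: [0.4522, -0.0921, 0.0852]
tool_rot: [179.9, 0.0, -79.9]
force: [0.1, 0.2, -1.0]
grip_width: 0.0486
```

```bash
cat >> h.py <<'E'
def look(name,cam="side",win=(120,200,240,320),k=7,gain=1.0,pts=()):
    import cv2
    im=read_camera(cam); a,b,c,d=win
    z=cv2.resize(im[a:b,c:d,::-1],None,fx=k,fy=k,interpolation=cv2.INTER_CUBIC)
    cv2.imwrite(f"pics/{name}.png",np.clip(z.astype(float)*gain,0,255).astype(np.uint8))
    o=telemetry.get_obs(); from scipy.spatial.transform import Rotation as Ro
    R=Ro.from_euler("xyz",o["tool_rot"],degrees=True).as_matrix()
    C=S if cam=="side" else T
    for d in pts: print(d,((proj(C,o["tool_pos"]+R@np.array(d))+.4-[win[2],win[0]])*k).round())
E
python3 - <<'E'
from h import *
show()
g=box(P,[-.08,.03-P[3],.085])[0]; yaw=np.degrees(P[2])-90
print(rel(g,yaw))
look("side6",gain=3,pts=([-.039,0,.008],[-.024,0,.008],[.024,0,.008]))
for z in (.074,.106):print(z,((proj(S,box(P,[[-.09,.03-P[3]+.009,z],[-.07,.03-P[3]+.009,z]]))+.4-[240,120])*7).round())
E
```

```text
5.08 [ 0.4522 -0.0921  0.0852] [179.91   0.   -79.87] F [ 0.11  0.24 -1.01] w 0.0486 q [-33.   0.  42. 119.  -0.  61. -71.]
(array([-0.05,  0.01,  0.02]), np.float64(-0.005))
[-0.039, 0, 0.008] [[277. 558.]]
[-0.024, 0, 0.008] [[282. 521.]]
[0.024, 0, 0.008] [[298. 409.]]
0.074 [[323. 498.]
 [249. 492.]]
0.106 [[327. 405.]
 [252. 399.]]
```

View pics/side6.png

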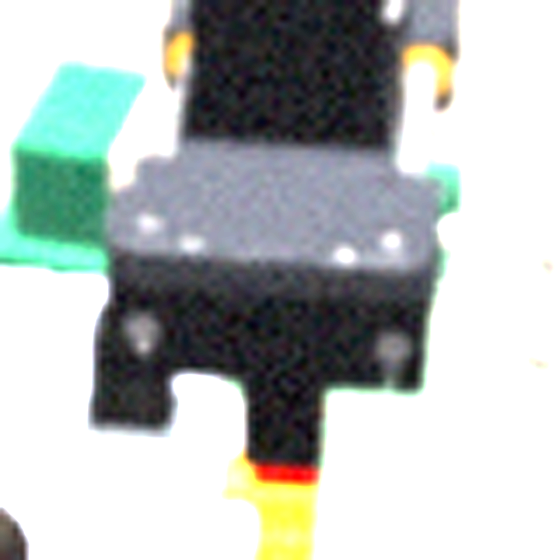

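Now the near finger's bottom is at about (285,465) and only a sliver of red shows below it, down to y = 480. A gentle close will show whether the pads really overlap the grip: the opening should stop near 18 mm.

Call:
carry_out(
  translation=[
    [0,0,0],
    [0,0,0],
    [0,0,0],
    [0,0,0],
  ],
  turn=[0,0,0,0],
  gripper=[0.15,0.15,0.15,0.15],
  squeeze=15,
)

```text
time_s: 5.62
tool_pos: [0.453, -0.0917, 0.0866]
tool_rot: [-180.0, 0.0, -79.9]
force: [-0.4, 0.6, 1.4]
grip_width: 0.0179
```

```bash
python3 - <<'E'
from h import *
show()
look("side7",gain=3,pts=([-.024,0,.008],[-.009,0,.008],[-.009,0,-.011]))
E
```

```text
5.62 [ 0.453  -0.0917  0.0866] [-1.7997e+02  4.0000e-02 -7.9860e+01] F [-0.38  0.61  1.36] w 0.0179 q [-33.   0.  42. 119.  -0.  61. -71.]
[-0.024, 0, 0.008] [[278. 517.]]
[-0.009, 0, 0.008] [[283. 481.]]
[-0.009, 0, -0.011] [[285. 426.]]
```

View pics/side7.png

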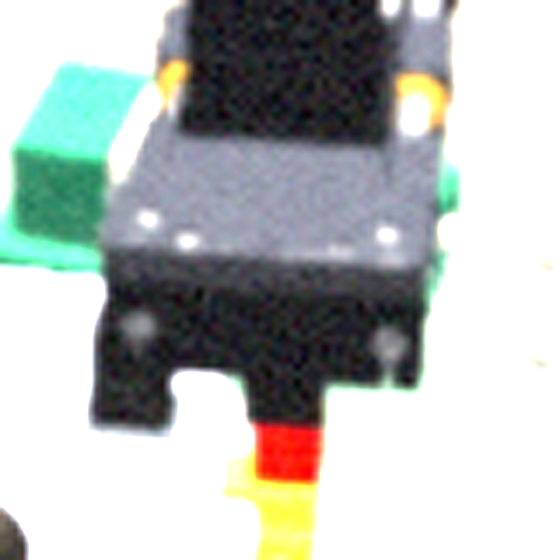

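The opening stopped at 17.9 mm, so the pads hold the red grip, though only by about 8 mm at the top. That's enough for a 2 N slide, so I'll slide along tool +x.

Call:
carry_out(
  translation=[
    [1,0,0],
    [2.2,0,0],
    [3.5,0,0],
    [4.8,0,0],
    [6,0,0],
  ],
  turn=[0,0,0,0,0],
  gripper=[0.15,0.15,0.15,0.15,0.15],
  squeeze=20,
)

```text
time_s: 6.3
tool_pos: [0.4643, -0.1522, 0.0866]
tool_rot: [-179.9, -0.0, -79.9]
force: [2.9, 3.2, 1.1]
grip_width: 0.0178
```

```bash
python3 - <<'E'
from h import *
show()
g=box(P,[-.08,.03-.075,.085])[0]; yaw=np.degrees(P[2])-90
print(rel(g,yaw))
look("side8",gain=2)
E
```

```text
6.3 [ 0.4643 -0.1522  0.0866] [-1.7992e+02 -2.0000e-02 -7.9900e+01] F [2.89 3.24 1.14] w 0.0178 q [-28.   5.  45. 115.  -4.  61. -61.]
(array([0.67, 0.11, 0.16]), np.float64(-0.006))
```

View pics/side8.png

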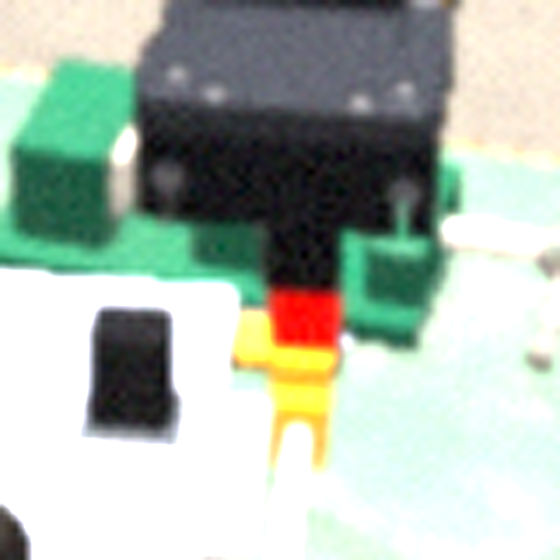

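The carriage followed: the red grip is now at (305,320) and the tongue is moving right. I'll go on in small steps to the stop.

Call:
carry_out(
  translation=[
    [0.3,0.1,0],
    [0.5,0.1,0],
    [0.7,0.1,0],
    [0.8,0.1,0],
    [0.8,0.1,0],
  ],
  turn=[0,0,0,0,0],
  gripper=[0.15,0.15,0.15,0.15,0.15],
)

```text
time_s: 6.98
tool_pos: [0.4654, -0.1587, 0.0866]
tool_rot: [-179.8, -0.0, -79.8]
force: [5.1, 3.0, -1.2]
grip_width: 0.0174
```

```bash
python3 - <<'E'
from h import *
show()
g=box(P,[-.08,.03-.075,.085])[0]; yaw=np.degrees(P[2])-90
print(rel(g,yaw))
E
```

```text
6.97 [ 0.4654 -0.1587  0.0866] [-1.7983e+02 -2.0000e-02 -7.9830e+01] F [ 5.14  3.01 -1.21] w 0.0174 q [-28.   5.  46. 115.  -4.  61. -60.]
(array([0.02, 0.1 , 0.16]), np.float64(-0.004))
```

Call:
carry_out(
  translation=[
    [0.2,-0.1,0],
    [0.4,-0.1,0],
    [0.4,-0.1,0],
  ],
  turn=[0,0,0],
  gripper=[0.15,0.15,0.15],
)

```text
time_s: 7.35
tool_pos: [0.4656, -0.1591, 0.0865]
tool_rot: [180.0, 0.3, -79.8]
force: [-0.8, 9.6, 6.1]
grip_width: 0.0176
```

```bash
python3 - <<'E'
from h import *
show()
g=box(P,[-.08,.03-.075,.085])[0]; yaw=np.degrees(P[2])-90
print(rel(g,yaw))
E
```

```text
7.35 [ 0.4656 -0.1591  0.0865] [179.99   0.33 -79.76] F [-0.8   9.61  6.06] w 0.0176 q [-27.   5.  46. 115.  -5.  62. -59.]
(array([-0.03,  0.11,  0.15]), np.float64(-0.003))
```

The force rose to 9.6 N with no more travel. The total slide was 68.5 mm, so the lock reads about 0.075 and is at the stop. Next: relax the push, open, lift and move over the lid grip.

Call:
carry_out(
  translation=[
    [-0.3,0,0],
    [-0.3,0,0],
    [-0.3,0,0],
    [-0.3,0,-2],
    [-0.3,0,-4.5],
  ],
  turn=[0,0,0,0,0],
  gripper=[0.15,0.4,0.5,0.5,0.5],
)

```text
time_s: 7.98
tool_pos: [0.4636, -0.161, 0.131]
tool_rot: [179.8, -0.0, -79.9]
force: [1.0, 0.0, -0.1]
grip_width: 0.0419
```

```bash
python3 - <<'E'
from h import *
show()
g=box(P,[-.035,0,.13])[0]; yaw=np.degrees(P[2])-90
print(rel(g,yaw))
look("side9",win=(110,210,230,330),k=6,gain=2)
print(((proj(S,box(P,[-.08,.03-.075,.106]))+.4-[230,110])*6).round())
E
```

```text
7.97 [ 0.4636 -0.161   0.131 ] [ 1.7982e+02 -3.0000e-02 -7.9940e+01] F [ 1.    0.01 -0.07] w 0.0419 q [-29.   1.  46. 112.  -1.  67. -62.]
(array([-4.7 , -4.59,  0.08]), np.float64(-0.006))
[[328. 259.]]
```

View pics/side9.png

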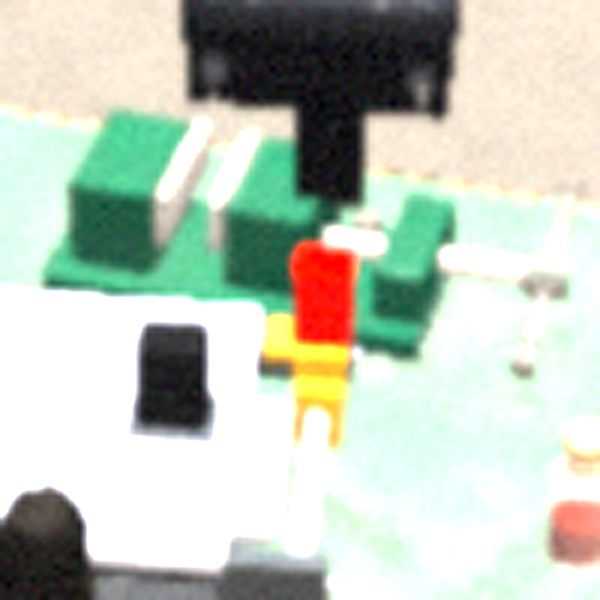

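The red grip's top is at about (323,258) against (328,259) predicted for the stop, so the lock is home. I'll move over the black grip.

Call:
carry_out(
  translation=[
    [-1,-2,0],
    [-2.5,-4,0],
    [-4,-4.6,0],
    [-4.7,-4.6,0],
    [-4.7,-4.6,0.5],
  ],
  turn=[0,-0.006,-0.006,-0.006,-0.006],
  gripper=[0.5,0.5,0.5,0.5,0.5],
)

```text
time_s: 8.65
tool_pos: [0.5017, -0.1053, 0.1262]
tool_rot: [-180.0, 0.0, -79.5]
force: [-0.5, -0.8, -0.3]
grip_width: 0.0436
```

```bash
python3 - <<'E'
from h import *
show()
g=box(P,[-.035,0,.085])[0]; yaw=np.degrees(P[2])-90
print(rel(g,yaw))
look("side10",win=(110,210,220,320),k=6,gain=2)
E
```

```text
8.65 [ 0.5017 -0.1053  0.1262] [-1.7999e+02  1.0000e-02 -7.9460e+01] F [-0.53 -0.82 -0.32] w 0.0436 q [-32.   5.  43. 110.  -4.  66. -67.]
(array([0.11, 0.14, 4.12]), np.float64(0.002))
```

View pics/side10.png

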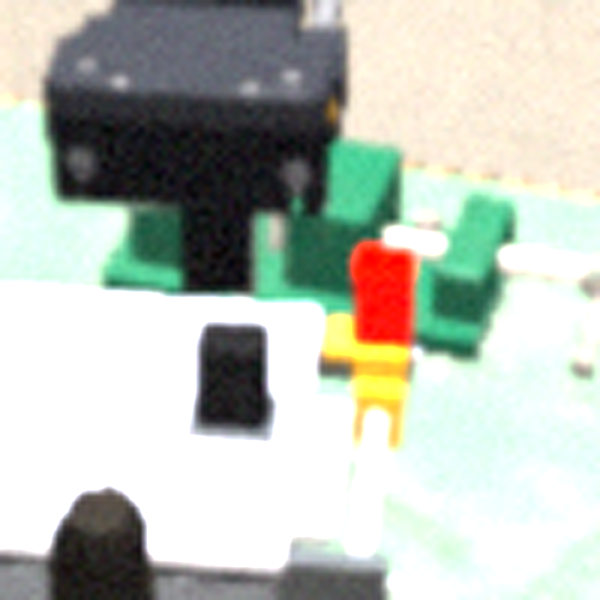

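```bash
python3 - <<'E'
from h import *
o=telemetry.get_obs(); from scipy.spatial.transform import Rotation as Ro
R=Ro.from_euler("xyz",o["tool_rot"],degrees=True).as_matrix()
f=lambda X:((proj(S,X)+.4-[220,110])*6).round()
for z in (.07,.074,.106): print(z,f(box(P,[[-.047,.009,z],[-.023,.009,z],[-.047,-.009,z],[-.023,-.009,z]])).tolist())
for d in ([-.037,.0095,0],[-.037,-.0095,0],[-.022,.0095,-.011],[-.022,-.0095,-.011],[-.022,.0095,-.0],[-.022,-.0095,-.0]): print(d,f(o["tool_pos"]+R@np.array(d)))
E
```

```text
0.07 [[270.0, 440.0], [196.0, 434.0], [276.0, 405.0], [203.0, 400.0]]
0.074 [[270.0, 430.0], [196.0, 425.0], [276.0, 396.0], [203.0, 390.0]]
0.106 [[270.0, 351.0], [194.0, 346.0], [276.0, 317.0], [202.0, 312.0]]
[-0.037, 0.0095, 0] [[249. 356.]]
[-0.037, -0.0095, 0] [[187. 352.]]
[-0.022, 0.0095, -0.011] [[255. 298.]]
[-0.022, -0.0095, -0.011] [[193. 294.]]
[-0.022, 0.0095, -0.0] [[255. 327.]]
[-0.022, -0.0095, -0.0] [[194. 323.]]
```

The finger column (185–252) projects where telemetry says, so alignment is good to about 1.5 mm. I'll descend onto the black grip slightly deeper than nominal.

Call:
carry_out(
  translation=[
    [0.1,0.1,1],
    [0.1,0.1,2.2],
    [0.1,0.1,3.4],
    [0.1,0.1,4.3],
    [0.1,0.1,4.3],
  ],
  turn=[0,0,0,0,0],
  gripper=[0.5,0.5,0.5,0.5,0.5],
)

```text
time_s: 9.32
tool_pos: [0.5005, -0.1069, 0.0824]
tool_rot: [179.9, 0.0, -79.5]
force: [-0.2, -0.2, -0.8]
grip_width: 0.0435
```

```bash
python3 - <<'E'
from h import *
show()
g=box(P,[-.035,0,.082])[0]; yaw=np.degrees(P[2])-90
print(rel(g,yaw))
look("side11",win=(110,210,220,320),k=6,gain=2)
E
```

```text
9.32 [ 0.5005 -0.1069  0.0824] [179.89   0.   -79.53] F [-0.25 -0.18 -0.76] w 0.0435 q [-31.   9.  43. 112.  -7.  61. -64.]
(array([-0.02, -0.01,  0.04]), np.float64(0.001))
```

View pics/side11.png

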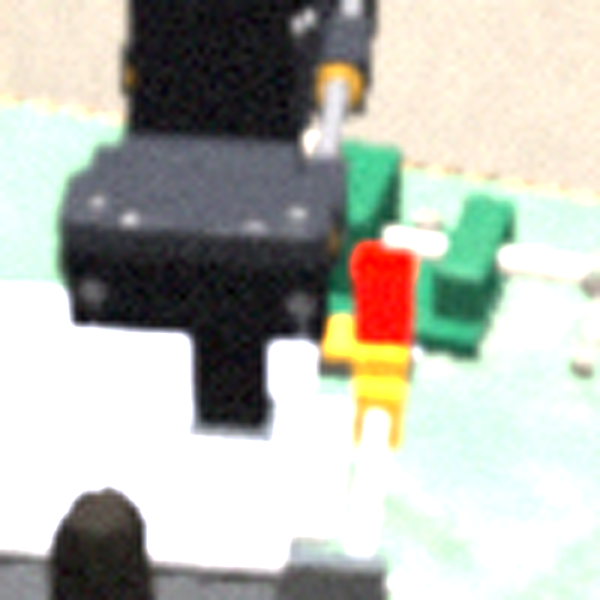

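The near finger now overlaps the black grip (bottom edge about (232,425)) and the force is negligible. Closing firmly.

Call:
carry_out(
  translation=[
    [0,0,0],
    [0,0,0],
    [0,0,0],
    [0,0,0],
    [0,0,0],
  ],
  turn=[0,0,0,0,0],
  gripper=[0.1,0.1,0.1,0.1,0.1],
  squeeze=45,
)

```text
time_s: 10.0
tool_pos: [0.5013, -0.1062, 0.0835]
tool_rot: [-180.0, 0.1, -79.5]
force: [-0.7, 2.9, 2.5]
grip_width: 0.017
```

```bash
python3 - <<'E'
from h import *
show()
look("side12",win=(110,210,220,320),k=6,gain=4)
E
```

```text
10.0 [ 0.5013 -0.1062  0.0835] [-1.7999e+02  5.0000e-02 -7.9500e+01] F [-0.68  2.89  2.54] w 0.017 q [-31.   9.  43. 112.  -7.  62. -64.]
```

View pics/side12.png

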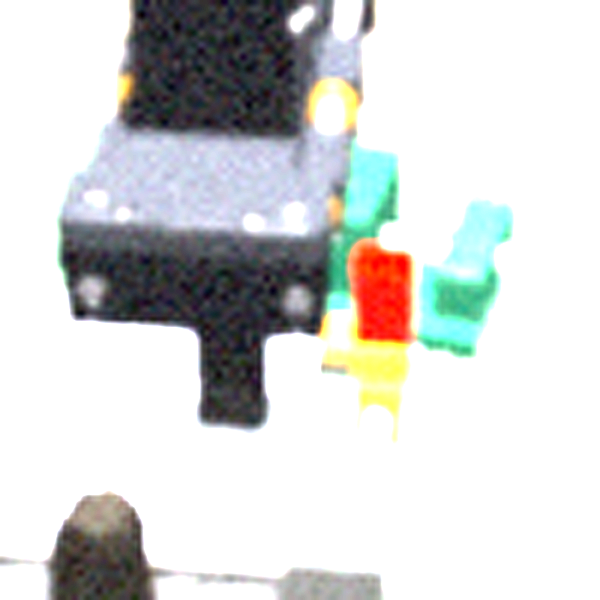

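The opening is 17 mm, so the grip is held firmly. Now I'll pull up slowly, a few millimetres per call, watching force and height.

Call:
carry_out(
  translation=[
    [0,0,-0.15],
    [0,0,-0.3],
    [0,0,-0.4],
    [0,0,-0.4],
  ],
  turn=[0,0,0,0],
  gripper=[0.1,0.1,0.1,0.1],
)

```text
time_s: 10.55
tool_pos: [0.5014, -0.1063, 0.0841]
tool_rot: [-180.0, -0.1, -79.5]
force: [11.1, 1.2, -27.3]
grip_width: 0.0174
```

```bash
python3 - <<'E'
from h import *
show()
E
```

```text
10.55 [ 0.5014 -0.1063  0.0841] [-1.7996e+02 -1.0000e-01 -7.9490e+01] F [ 11.07   1.22 -27.29] w 0.0174 q [-31.   9.  43. 112.  -7.  61. -64.]
```

That's more force (27 N) than expected with almost no movement. I'll hold a moment and look before pulling more.

Call:
carry_out(
  translation=[
    [0,0,0],
    [0,0,0],
  ],
  turn=[0,0],
  gripper=[0.1,0.1],
)

```text
time_s: 10.8
tool_pos: [0.5013, -0.1062, 0.0841]
tool_rot: [-180.0, -0.1, -79.5]
force: [11.5, 0.5, -27.4]
grip_width: 0.0174
```

```bash
python3 - <<'E'
from h import *
show(); o=telemetry.get_obs(); print(o["wrist_torque"])
look("side13",win=(110,230,220,340),k=5,gain=2)
print(telemetry.get_obs()["force"])
E
```

```text
10.8 [ 0.5013 -0.1062  0.0841] [-1.7997e+02 -1.0000e-01 -7.9490e+01] F [ 11.5    0.54 -27.45] w 0.0174 q [-31.   9.  43. 112.  -7.  62. -64.]
[ 0.16683117 -2.35167894  0.00750607]
[ 11.22342283   0.15452253 -27.29770432]
```

View pics/side13.png

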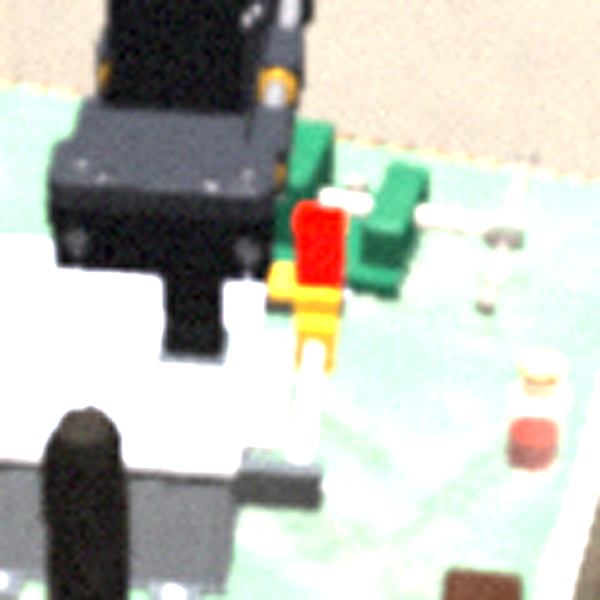

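The force holds at 27 N down and 11 N in +x on the tool, and the lid isn't moving. The lock is visibly clear of the tab. The sideways component works against opening, because the grip has to swing toward the hinge. I'll pull up and toward the hinge together.

Call:
carry_out(
  translation=[
    [0,-0.1,0],
    [0,-0.2,0],
    [0,-0.2,0],
  ],
  turn=[0,0,0],
  gripper=[0.1,0.1,0.1],
)

```text
time_s: 11.22
tool_pos: [0.5013, -0.1062, 0.0841]
tool_rot: [179.8, -0.0, -79.5]
force: [6.1, 0.8, -23.0]
grip_width: 0.0173
```

```bash
python3 - <<'E'
from h import *
show(); o=telemetry.get_obs(); print(o["wrist_torque"])
E
```

```text
11.22 [ 0.5013 -0.1062  0.0841] [ 1.7979e+02 -3.0000e-02 -7.9520e+01] F [  6.14   0.76 -22.97] w 0.0173 q [-31.   9.  43. 112.  -7.  62. -64.]
[ 0.10533817 -1.23738144 -0.05898334]
```

Call:
carry_out(
  translation=[
    [0,-0.2,0],
    [0,-0.25,-0.1],
    [0,-0.25,-0.2],
    [0,-0.25,-0.2],
  ],
  turn=[0,0,0,0],
  gripper=[0.1,0.1,0.1,0.1],
)

```text
time_s: 11.72
tool_pos: [0.5048, -0.1056, 0.0905]
tool_rot: [179.9, 0.1, -79.5]
force: [-7.4, 2.3, -0.1]
grip_width: 0.0174
```

```bash
python3 - <<'E'
from h import *
show(); o=telemetry.get_obs(); print(o["wrist_torque"])
E
```

```text
11.72 [ 0.5048 -0.1056  0.0905] [ 1.7989e+02  1.2000e-01 -7.9520e+01] F [-7.39  2.27 -0.07] w 0.0174 q [-31.   9.  43. 111.  -7.  63. -64.]
[0.46315247 1.97055932 0.02811908]
```

The seal let go: the grip has risen 7 mm (about 0.075 rad) with no slip. I'll carry it along its arc toward 0.217 rad, which is 12 mm more up and about 5 mm toward the hinge.

Call:
carry_out(
  translation=[
    [0,0,-0.25],
    [0,-0.1,-0.5],
    [0,-0.2,-0.75],
    [0,-0.3,-1],
    [0,-0.35,-1.1],
  ],
  turn=[0,0,0,0,0],
  gripper=[0.1,0.1,0.1,0.1,0.1],
)

```text
time_s: 12.35
tool_pos: [0.5111, -0.1045, 0.101]
tool_rot: [-179.8, -0.0, -79.5]
force: [4.0, 4.5, -9.0]
grip_width: 0.017
```

```bash
python3 - <<'E'
from h import *
show(); o=telemetry.get_obs(); print(o["wrist_torque"])
look("side14",win=(110,230,195,315),k=5,gain=1.3)
E
```

```text
12.35 [ 0.5111 -0.1045  0.101 ] [-1.7977e+02 -1.0000e-02 -7.9480e+01] F [ 4.02  4.46 -9.02] w 0.017 q [-31.   8.  43. 110.  -7.  63. -65.]
[ 9.49849503e-01 -2.03261426e-01 -3.04938773e-04]
```

View pics/side14.png

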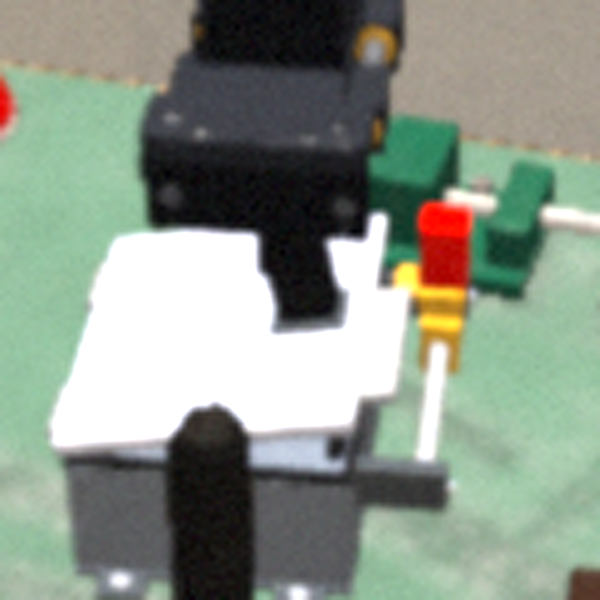

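The lid is open, with its front-left corner at about (355,430) and front-right at (380,218), the grip held and the lock at right. I'll check the angle from these corners.

```bash
python3 - <<'E'
from h import *
def lid(th,y):  # top front edge, relative to hinge (0.058,.062)
    r=np.array([-.116,.008]); c,s=np.cos(th),np.sin(th)
    x=.058+r[0]*c+r[1]*s; z=.062-r[0]*s+r[1]*c
    return box(P,[x,y,z])
for th in (0.1,.15,.2,.25,.3): print(th,[((proj(S,lid(th,y))+.4-[195,110])*5).round().tolist() for y in (.066,-.066)])
for dz in (.0172,): print(least_squares(lambda a: .093*np.sin(a)+.032*(np.cos(a)-1)-dz,.2).x)
show()
E
```

```text
0.1 [[[359.0, 442.0]], [[393.0, 231.0]]]
0.15 [[[356.0, 429.0]], [[391.0, 220.0]]]
0.2 [[[352.0, 417.0]], [[388.0, 208.0]]]
0.25 [[[347.0, 405.0]], [[384.0, 197.0]]]
0.3 [[[342.0, 393.0]], [[379.0, 185.0]]]
[0.19248747]
12.4 [ 0.5112 -0.1045  0.101 ] [-1.7977e+02 -1.0000e-02 -7.9480e+01] F [ 2.03  5.15 -7.98] w 0.017 q [-31.   8.  43. 110.  -6.  63. -65.]
```

The image suggests about 0.15–0.18 rad and the kinematics 0.19, so I'll raise it a few millimetres more toward the middle of the band.

Call:
carry_out(
  translation=[
    [0,-0.1,-0.2],
    [0,-0.15,-0.4],
    [0,-0.15,-0.4],
    [0,-0.15,-0.4],
  ],
  turn=[0,0,0,0],
  gripper=[0.1,0.1,0.1,0.1],
)

```text
time_s: 12.9
tool_pos: [0.5137, -0.104, 0.105]
tool_rot: [-179.6, -0.0, -79.5]
force: [6.2, 5.0, -9.9]
grip_width: 0.0176
```

```bash
python3 - <<'E'
from h import *
show()
look("side15",win=(140,230,195,315),k=6,gain=1)
def lid(th,y,zz=.008):
    r=np.array([-.116,zz]); c,s=np.cos(th),np.sin(th)
    return box(P,[.058+r[0]*c+r[1]*s,y,.062-r[0]*s+r[1]*c])
for th in (0,0.1,.15,.2,.25,.3): print(th,[((proj(S,lid(th,y))+.4-[195,140])*6).round().tolist() for y in (.066,-.066)])
E
```

```text
12.9 [ 0.5137 -0.104   0.105 ] [-1.7964e+02 -5.0000e-02 -7.9460e+01] F [ 6.16  5.04 -9.88] w 0.0176 q [-31.   8.  43. 110.  -6.  64. -65.]
0 [[[434.0, 378.0]], [[476.0, 125.0]]]
0.1 [[[430.0, 350.0]], [[472.0, 97.0]]]
0.15 [[[427.0, 335.0]], [[469.0, 84.0]]]
0.2 [[[422.0, 321.0]], [[465.0, 70.0]]]
0.25 [[[417.0, 306.0]], [[460.0, 56.0]]]
0.3 [[[410.0, 292.0]], [[455.0, 42.0]]]
```

View pics/side15.png

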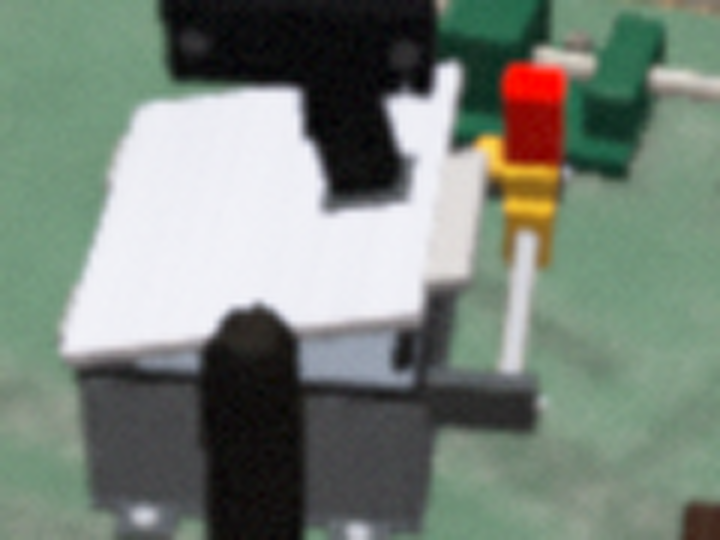

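Front-left corner at (419,317) and front-right at (461,62) give about 0.215–0.24 rad, and kinematics give 0.24, well inside the band. I'll let it settle and confirm before handing in.

Call:
carry_out(
  translation=[
    [0,0,0],
    [0,0,0],
    [0,0,0],
    [0,0,0],
    [0,0,0],
  ],
  turn=[0,0,0,0,0],
  gripper=[0.1,0.1,0.1,0.1,0.1],
)

```text
time_s: 13.58
tool_pos: [0.5137, -0.104, 0.105]
tool_rot: [-179.6, -0.0, -79.5]
force: [6.4, 5.4, -10.7]
grip_width: 0.0173
```

```bash
python3 - <<'E'
from h import *
show(); print(telemetry.get_obs()["joint_velocities"].round(2))
look("side16",win=(140,260,195,335),k=5,gain=1); show()
E
```

```text
13.57 [ 0.5137 -0.104   0.105 ] [-1.7965e+02 -5.0000e-02 -7.9450e+01] F [  6.44   5.42 -10.66] w 0.0173 q [-31.   8.  43. 110.  -6.  64. -65.]
[-0.01 -0.06  0.11  0.07  0.03 -0.07 -0.03]
13.62 [ 0.5137 -0.104   0.105 ] [-1.7964e+02 -5.0000e-02 -7.9460e+01] F [  6.39   4.75 -10.66] w 0.0165 q [-31.   8.  43. 110.  -6.  64. -65.]
```

View pics/side16.png

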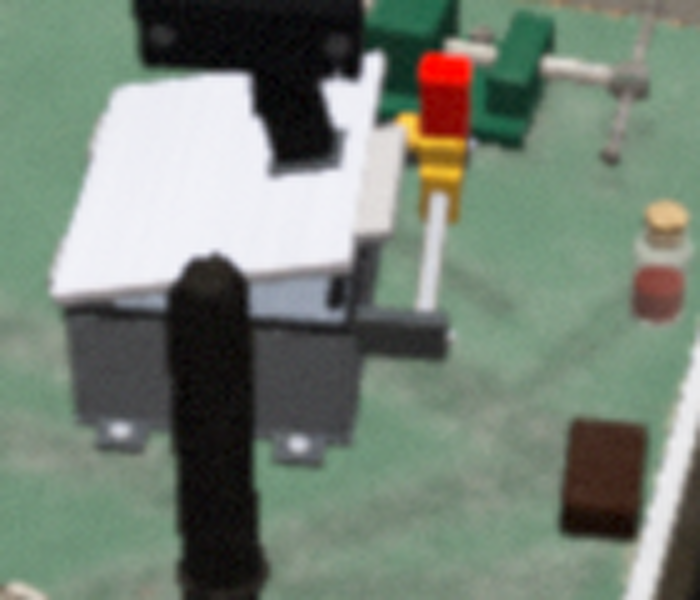

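The picture is steady: lid corner at about (350,265), red lock grip at (445,95) at its right stop, vial at (662,260) and pitch block at (605,478) where they started. Handing in.

```bash
python3 -c "
from cell import sign_off
print(sign_off())"
```

```text
the job is handed in; nothing more can be done
None
```

The job is handed in at about 13.6 s of the 43 s: the lock is at its right-hand stop, the seal is broken, and the gripper is holding the lid slightly open.

**Lock:** I slid the carriage about 68 mm until the push force rose to about 10 N with no more travel. That puts it at about 0.075 m, and the side camera agreed to within 1–2 mm.

**Lid:** I gripped the black grip at 45 N (opening about 17 mm) and pulled it up until the seal let go. I then raised it along its arc and held it there.

**Last checks:**
- **Lid angle:** the corners in the image give 0.215–0.24 rad and the tool height about 0.24 rad, so the front edge is roughly 25–28 mm up. The arm was at rest with a steady load of about 11 N.
- **Lock and bystanders:** the lock is still at its stop. The vial and the block of pitch are where they started. The red stick is outside the last picture, but I never worked near it.

**Disagreements:**
- **Seal force:** a straight-up pull reached 27 N without opening the lid, against the 12–14 N stated. It only let go once I also moved the tool toward the hinge.
- **Finger length:** in the side picture the fingertips looked about 20 mm shorter than the tool data says. Both grips still held without slipping.
- **Lid angle, earlier picture:** partway up, the picture read about 0.15–0.18 rad against 0.19 from the tool height. Both ended near 0.22–0.24.

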